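# Start the crank screw of a sample-cup press in its threaded boss

## Robot

A 6-joint arm with a two-finger parallel gripper is mounted at the origin on a cart in front of the work surface, level with it; the furniture and walls round the work are solid. World frame = base frame: x ahead of the robot, y to its left, z up, the work surface at z = 0. Lengths are in mm, angles in rad, forces in N, time in s.
With the tool pointing down it reaches from about 275 to 750 mm from the base axis. Payload 10.2 kg.
Tool frame: the origin (TCP) lies at the very end of the fingers, on their centre line; the grasp point (between the pads) lies 19 mm behind it (ctrl.hold_point_z is the distance from the TCP to the grasp point, in mm); z points along the fingers, y is the direction in which the jaws open and shut (so a half turn about z gives the same grasp; the last joint's range is limited). The gripper opens to 85 mm and grips with 20 to 120 N. Pads are 22 mm wide; open, the fingers measure 114 mm over their backs; the gripper's body (76 mm by 85 mm) begins 54 mm behind the grasp point. The pads swing forward as they close: fully open they stand 13 mm farther back than shut.
Start: joints at [1.022, 0.313, 1.498, -0, 1.331, -0.223], TCP at [168.048, 497.384, 231.294] pointing down, gripper open.
Joint ranges: [-2.94, 2.94], [-0.97, 2.17], [0.19, 2.56], [-1.23, 4.37], [0.02, 3.11], [-2.88, 2.88]. Speed limits (rad/s): [2.39, 2.39, 3.01, 3.14, 3.14, 3.14].

## Interface

Orientations are given as a unit quaternion [w, x, y, z].
In Python, from rig import readout, cams, workorder, spotter, ctrl gives the robot as it stands.
- The arm moves only by the tool step_arm, never from a script. Its argument "plan" is text: rows parted by semicolons, each of 5 numbers parted by spaces: the shift along the tool's x, y, z in cm, then the turn about the tool's z in degrees, then the opening in per cent of the stroke, from 0 (shut) to 100 (fully open). In form: x y z twist gripper; .... A call has 1 to 10 rows; each row is the pose to reach, as a shift and turn from the pose commanded when the call began, along the tool's axes at that moment; what a row does not reach only later rows make up. A row lasts 1/10 s, in which the tool goes at most 50 mm and 8.59 degrees, less where a joint would pass 70% of its speed; a pose out of reach is approached as far as the arm can. A call with a gripper value outside its range is refused whole. The fingers move at their own pace and stop on an object; "grip_force" is the grip in N (left out, the last holds). Time passes only in rows, so rows that repeat a pose let the fingers close. It gives the time, the measured TCP pose, the force and the opening at its end, in the units of the state.
- readout.sense(): the state, without advancing time (a new reading comes with each control period).
- cams.capture(name): name is "side" or "top" or "wrist"; returns (picture, depth): 400x640x3 uint8, red, green, blue; 400x640 float32, mm along the optical axis (not along the pixel's ray), 0 where there is no reading.
- cams.camera_info(name): a dict with "vfov" (degrees; the focal length in pixels is half the picture's height over the tangent of half this angle, whatever the lens; pixels are square), "cx", "cy" (the principal point, pixels), "rvec" (rotation vector, rad) and "tvec" (3), from world to camera coordinates, as OpenCV has them. Camera axes: x right, y down, z forward; pixel columns grow to the right and rows downward; lengths in mm; the calibration is good to about 2 mm. A picture is of the moment at which its call begins: read the wrist's pose just before it. camera_info takes no time and is no camera call; for the wrist camera it gives the pose at the moment of the call.
- workorder.finish_job(): hands the job in, once; it reports no verdict.
Trained networks look in the newest picture that a camera, given by its name, has taken for a name from the list of things; names that differ only in an ending like _2 or _b are one class to them, and where a whole thing is asked for, a point or a joint stands for the part that bears it (a point fixed in the world has none). Each returns a list of dicts, best first, with "conf" (0 to 1); they miss things now and then, are a little off and sometimes report something else, mostly with a low value. They report only what shows in the picture. A call takes as long as a camera call.
- spotter.regions_of(camera, target): "pixels" (400x640 bool, what is visible of it) and "extent" ([centre column, centre row, width, height] in pixels, round what is visible of it).
The state is a dict: "time_s": time; "joints": joint angles; "dq": joint speeds; "tau": joint torques, N m; "eef_pos": TCP position; "ee_rot": TCP orientation; "force": force on the tool from outside, world axes, zero at the start; "wrist_torque": the same for the moment, N m; "grip_width": opening from 0.0 (shut) to 1.0 (fully open).
Only numpy, scipy, OpenCV 4.12 (cv2) and the standard library are available. Lean on these libraries where they do the work, as an engineer would, in place of code of your own. Each camera call takes 0.05 s, during which the arm holds its last target. There are 200 camera calls.

## Task

The crank screw of the small sample-cup press is standing crosswise on the first thread of its boss, and turned forward now it would only jam. By the upright knob on its crank, turn it backward (anticlockwise seen from above) until you feel it drop into the start of the thread, then forward (clockwise) one full turn. Finish with the knob gripped between the fingers, holding the started screw still there, and leave the other things on the desk where they are.

Things in the scene. Friction and masses are not known exactly. Their poses are not given: they have to be found in the camera images.
- screw_depth (a joint): how far the screw, crank and knob have gone down, m: 0 at the start, +0.006 after the drop, then 0.006 more per full forward (clockwise) turn; it follows the thread both ways, with 0.6 mm play. Before the drop the screw rides level. A hard stop ends backward turning about 0.5 rad after the drop point, forward turning 1.5 turns after it
- knob: upright black cylindrical knob that spins freely on the end of the crank: 18 mm across, 40 mm tall, origin at its centre, 48 mm out from the screw axis and 50 mm above the boss top at the start. Its underside is right above the crank. It goes down with the screw. Moving it round takes about 1 N; the screw weighs 3 to 4.5 N and drops (in about 0.15 s) only if the hand does not hold it up
- boss_top (a point): centre of the flat top of the boss (steel, 43 mm across), 104 mm above the desk: the vertical axis of the screw. The dark steel crank hub (26 mm across, top 29 mm above this point at the start) and the flat crank arm (16 mm wide, no higher) turn about it; the arm reaches 58 mm out. The drop comes 0.9 to 2.6 rad of backward turning after the start
- press: the press, fixed to the desk: grey base plate 110 x 124 mm, two columns 94 mm apart along its y axis, with a bridge 36 x 124 mm (top 80 mm, column ends 92 mm above the desk) that carries the boss; a sample cup sits on the anvil below. Origin at the centre of its underside
- powder_pot_a: bystander: brown pot with a black lid, 37 mm across, 40 tall, close to the right of the press; origin at the centre of its underside
- sticky_pad: bystander: square pad of yellow sticky notes, 76 x 76 x 11 mm, to the left of the press; origin under its centre
- check_disc: bystander: grey disc, 32 mm across, 12 high, beyond the press; origin under its centre
- powder_pot_b: bystander: white pot with a blue lid, 43 mm across, 46 tall, farther to the right; origin under its centre
- mouse: bystander: black computer mouse, 116 x 62 x 37 mm; origin under its centre

How it is judged (in metres and radians):
On the way, in this order (a step that is already met when the one before it is completed fails the run):
1. turned backward, the screw has dropped into the start of its thread (value of joint screw_depth above 0.0048 m), for 0.1 s.
2. the screw has been turned forward into the thread (value of joint screw_depth above 0.0102 m), for 0.1 s.
At the end, for the whole second after the job is handed in: The screw stands 10.2 to 13.6 mm deep (dropped 6 mm, then one forward turn, a quarter turn either way), the knob is between the fingers (centre within 12 mm) and gripped with more than 3 N, and it is still (under 10 mm/s) (value of joint screw_depth between 0.0102 and 0.0136 m and contact force between the fingers and knob above 3 N and horizontal distance between the grasp point and knob below 0.012 m and linear speed of knob below 0.01 m/s); the arm keeps its last pose, push and grip.
It fails at once if one of the other things on the desk is shifted by more than 20 mm (distance of any of powder_pot_a, sticky_pad, check_disc, powder_pot_b, mouse from where it was at the start of the episode above 0.02 m).
It also fails if it takes over 59 s, if anything falls off the work surface, if the arm or the gripper's body presses on something with over 40 N, if the wrist force passes 120 N, or if a joint passes its speed limit or range.

## Working session

There is one attempt and no reset: what is moved stays moved. The work goes in short steps, Python scripts to look and compute and a tool call to move; the robot and the scene stay as the last step left them, time stands still between calls to the robot, and variables do not carry over. Pictures are saved under pics/ and viewed, about 8 in all and at most 12, crops included, and the job is handed in when it is done.

Besides the shell and the picture viewer there is one more tool, called after "Call:" as name(argument=value, ...) on one line, values as JSON. step_arm: Moves the arm, as the interface text tells. Its arguments: {"type":"object","properties":{"plan":{"type":"string"},"grip_force":{"type":"number"}},"required":["plan"]}

```bash
mkdir -p pics; cat > h.py <<'E'
import numpy as np,cv2
from rig import readout,cams,workorder,spotter,ctrl
from scipy.spatial.transform import Rotation as R
def info(n):
    i=cams.camera_info(n); f=200/np.tan(np.radians(i['vfov'])/2)
    return f,i['cx'],i['cy'],R.from_rotvec(np.array(i['rvec']).ravel()).as_matrix(),np.array(i['tvec']).ravel()
def cloud(n,d,inf=None):
    f,cx,cy,M,t=inf or info(n)
    v,u=np.mgrid[0:400,0:640]
    p=np.stack([(u-cx)/f*d,(v-cy)/f*d,d],-1)
    return (p-t)@M
def save(n,im): cv2.imwrite('pics/'+n+'.png',im[...,::-1])
E
python3 - <<'E'
from h import *
s=readout.sense(); print(s['eef_pos'],s['ee_rot'],s['time_s'],s['grip_width'],ctrl.hold_point_z)
ims=[]
for c in ['top','side']:
    im,d=cams.capture(c); save(c,im); P=cloud(c,d); np.save(c+'.npy',P)
    for t in ['knob','press','boss_top','screw_depth','powder_pot_a','sticky_pad','check_disc','mouse']:
        try:
            for r in spotter.regions_of(c,t)[:2]:
                m=r['pixels']&(d>0); q=P[m]
                print(c,t,round(r['conf'],2),np.round(r['extent']),np.round(np.median(q,0)) if len(q) else '',np.round(np.percentile(q,[5,95],axis=0)) if len(q) else '')
        except Exception as e: print(t,e)
print(readout.sense()['time_s'])
E
```

```text
[167.89539876 497.13703357 230.71158747] [-2.51643540e-04  1.62176588e-01  9.86761512e-01 -6.39226793e-04] 0.0 0.9990238998936813 18.700000000000003
top knob 0.62 [304. 237.  11.   5.] [514. 206. 173.] [[508. 199. 169.]
 [520. 213. 176.]]
top knob 0.33 [291. 242.  61.  58.] [499. 248.  15.] [[444. 194.  10.]
 [547. 306. 134.]]
top press 0.91 [290. 241.  64.  56.] [500. 248.  15.] [[444. 194.  10.]
 [547. 306. 134.]]
top press 0.55 [241. 216.  39.  45.] [558. 371.  12.] [[521. 334.   8.]
 [594. 407.  15.]]
top boss_top 0.86 [291. 242.  64.  58.] [499. 248.  15.] [[444. 194.  10.]
 [547. 305. 134.]]
top screw_depth 0.58 [292. 241.  33.  21.] [503. 232. 133.] [[487. 200. 129.]
 [518. 257. 175.]]
top powder_pot_a 0.79 [431. 237.  20.  16.] [503. -82.  47.] [[ 486. -102.   16.]
 [ 519.  -67.   49.]]
top powder_pot_a 0.63 [331. 251.  17.  20.] [470. 145.  41.] [[456. 131.  37.]
 [486. 160.  43.]]
top sticky_pad 0.97 [240. 217.  45.  43.] [558. 371.  12.] [[521. 336.   9.]
 [596. 407.  15.]]
top check_disc 0.65 [310. 209.  15.  13.] [573. 193.  12.] [[561. 181.   7.]
 [585. 205.  16.]]
top 
[... 249 characters left out ...]
10.]
 [547. 294. 135.]]
side screw_depth 0.59 [340. 157.  28.  23.] [507. 226. 134.] [[488. 197. 120.]
 [521. 254. 174.]]
side powder_pot_a 0.63 [296. 181.  16.  17.] [480. 141.  39.] [[460. 127.  10.]
 [487. 155.  43.]]
side powder_pot_a 0.4 [337. 156.  28.  24.] [509. 221. 134.] [[487. 197. 117.]
 [521. 254. 175.]]
side sticky_pad 0.72 [397. 185.  34.  35.] [560. 367.  12.] [[522. 330.   7.]
 [597. 404.  16.]]
side check_disc 0.61 [333. 213.  11.  12.] [575. 191.  12.] [[561. 177.   4.]
 [588. 204.  16.]]
side mouse 0.86 [314. 275.  45.  48.] [725.  89.  29.] [[677.  60.   6.]
 [765. 119.  38.]]
side mouse 0.62 [295. 180.  18.  18.] [478. 140.  39.] [[456. 126.   9.]
 [487. 154.  43.]]
0.9
```

```bash
python3 - <<'E'
from h import *
a=cv2.imread('pics/top.png')[190:290,220:360]; b=cv2.imread('pics/side.png')[110:230,270:420]
a=cv2.resize(a,(560,400),interpolation=2); b=cv2.resize(b,(600,480))
o=np.zeros((480,800,3),np.uint8);a=cv2.resize(a,(400,286));b=cv2.resize(b,(400,320));o[:286,:400]=a;o[:320,400:]=b
cv2.imwrite('pics/a.png',o[:320])
for c in ['top','side']:
    P=np.load(c+'.npy').reshape(-1,3)
    n=(abs(P[:,0]-500)<90)&(abs(P[:,1]-240)<80)
    for lo,hi in [(160,190),(126,142),(98,110),(75,96)]:
        q=P[n&(P[:,2]>lo)&(P[:,2]<hi)]
        print(c,lo,len(q),np.round(q.mean(0),1),np.round(q.min(0)),np.round(q.max(0)))
        if lo in(75,126):
            w,v=np.linalg.eigh(np.cov(q[:,:2].T)); print(v[:,1],w)
E
```

```text
top 160 60 [513.  206.4 173.4] [506. 198. 168.] [520. 215. 178.]
top 126 217 [499.7 238.4 132.2] [482. 198. 126.] [522. 262. 138.]
[-0.384392    0.92316997] [ 32.54608825 280.20069379]
top 98 149 [494.5 252.5 104.4] [474. 230.  99.] [516. 272. 108.]
top 75 640 [494.8 250.6  82.8] [460. 190.  75.] [529. 313.  95.]
[0.34243902 0.93954006] [ 146.76099909 1663.66423671]
side 160 66 [515.9 202.4 171. ] [506. 195. 160.] [523. 211. 178.]
side 126 203 [503.4 231.5 132.3] [482. 194. 126.] [523. 260. 140.]
[-0.42826679  0.90365234] [ 34.51698982 426.41266802]
side 98 137 [504.2 248.1 104.2] [486. 226.  98.] [516. 269. 110.]
side 75 500 [503.4 247.6  83.8] [458. 184.  75.] [531. 310.  96.]
[0.29980369 0.95400091] [ 109.34883741 1545.21857189]
```

View pics/a.png

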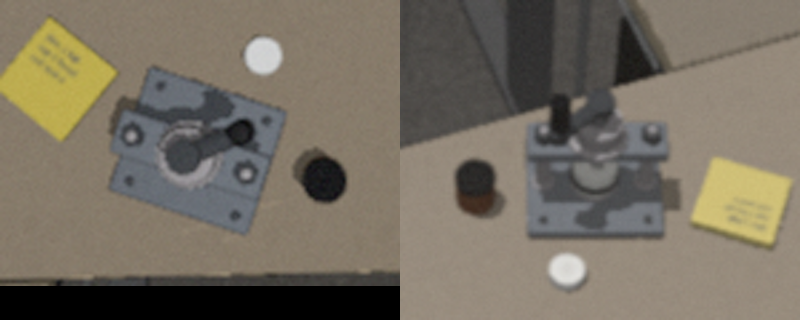

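```bash
cat > mv.py <<'E'
import json,sys,os
from h import *
AX=np.array([497.,249.]); 
def cur():
    return json.load(open('st.json'))   # commanded x y z yang
def rows(tg,commit=True):
    """tg: list of (x,y,z,yang,grip)"""
    x,y,z,a=cur(); r=np.radians(a); Y=np.array([np.cos(r),np.sin(r)]); X=np.array([-Y[1],Y[0]])
    out=[]
    for t in tg:
        d=np.array(t[:2])-[x,y]
        out.append([round(d@X/10,2),round(d@Y/10,2),round((z-t[2])/10,2),round(a-t[3],1),t[4]])
    print('; '.join(' '.join('%g'%(v+0) for v in o) for o in out))
    o=out[-1]; p=np.array([x,y])+10*(o[0]*X+o[1]*Y)
    json.dump([p[0],p[1],z-10*o[2],a-o[3]],open('st.json','w'))
def arc(p0,p1,n,z0,z1,off0,off1,g,rad=48.,ax=AX):
    L=[]
    for k in range(1,n+1):
        s=k/n; p=p0+(p1-p0)*s; r=np.radians(p)
        L.append((ax[0]+rad*np.cos(r),ax[1]+rad*np.sin(r),z0+(z1-z0)*s,p+90+off0+(off1-off0)*s,g))
    rows(L)
def show():
    s=readout.sense(); M=R.from_quat(np.roll(s['ee_rot'],-1)).as_matrix()
    print(round(s['time_s'],2),np.round(s['eef_pos'],1),'yang',np.round(np.degrees(np.arctan2(M[1,1],M[0,1])),1),'F',np.round(s['force'],1),'g',round(s['grip_width'],3),'q',np.round(s['joints'],2),'cmd',np.round(cur(),1))
    return s
E
python3 - <<'E'
from mv import *
json.dump([168.048,497.384,231.294,71.3],open('st.json','w')); show()
x0,y0=168.048,497.384
rows([(x0+(514.5-x0)*k/11,y0+(204.5-y0)*k/11,231-1.0*k,71.3-49.3*k/11,100) for k in range(1,12)][:9]+[(514.5,204.5,220,22,100)])
E
```

```text
0.9 [168.  497.4 231.3] yang 71.3 F [-1.3  1.  -1. ] g 1.002 q [ 1.02  0.31  1.5  -0.    1.33 -0.22] cmd [168.  497.4 231.3  71.3]
-3.84 -1.51 0.13 4.5 100; -7.67 -3.02 0.23 9 100; -11.51 -4.54 0.33 13.4 100; -15.35 -6.05 0.43 17.9 100; -19.18 -7.56 0.53 22.4 100; -23.02 -9.07 0.63 26.9 100; -26.86 -10.59 0.73 31.4 100; -30.7 -12.1 0.83 35.9 100; -34.53 -13.61 0.93 40.3 100; -42.21 -16.63 1.13 49.3 100
```

Call:
step_arm(plan="-4.2 -1.7 0.1 5 100; -8.4 -3.4 0.2 10 100; -12.6 -5 0.3 15 100; -16.8 -6.7 0.4 20 100; -21 -8.3 0.6 25 100; -25.3 -10 0.7 30 100; -30 -11.7 0.8 35 100; -34 -13.4 0.9 40 100; -38.2 -15 1 45 100; -42.2 -16.6 1.1 49.3 100")

```text
time_s: 1.9
eef_pos: [516.1, 203.5, 220.3]
ee_rot: [0.0, 0.561, 0.828, 0.0]
force: [0.3, 0.6, 0.3]
grip_width: 1.001
```

```bash
cat > look.py <<'E'
from mv import *
def knob(c='wrist',zlo=150,zhi=190,pic=None):
    inf=info(c); im,d=cams.capture(c); P=cloud(c,d,inf)
    if pic: save(pic,im)
    for r in spotter.regions_of(c,'knob')[:1]:
        q=P[r['pixels']&(d>0)]; print(c,'spot',round(r['conf'],2),np.round(r['extent']),np.round(np.median(q,0),1))
    n=(np.hypot(P[...,0]-AX[0],P[...,1]-AX[1])<75)&(d>0)
    return im,d,P,n
E
python3 - <<'E'
from look import *
show()
im,d,P,n=knob(pic='w1')
for lo,hi in [(160,185),(120,142),(98,112)]:
    q=P[n&(P[...,2]>lo)&(P[...,2]<hi)]; print(lo,len(q),np.round(q.mean(0),1),np.round(np.percentile(q,[2,98],axis=0),1)) if len(q) else print(lo,0)
E
```

```text
1.9 [516.1 203.5 220.3] yang 21.8 F [0.3 0.6 0.3] g 1.001 q [ 0.16  0.39  1.42  0.    1.33 -0.22] cmd [514.5 204.5 220.   22. ]
wrist spot 0.61 [316. 209.  24.  38.] [512.1 210.9 171.8]
160 667 [512.5 209.  171.5] [[505.1 200.6 161.2]
 [520.5 215.3 175. ]]
120 2029 [500.3 238.8 131.9] [[484.5 210.3 128.2]
 [517.1 262.2 134.3]]
98 1191 [493.5 256.  104.1] [[475.4 232.3 102.6]
 [515.1 270.8 105.5]]
```

View pics/w1.png

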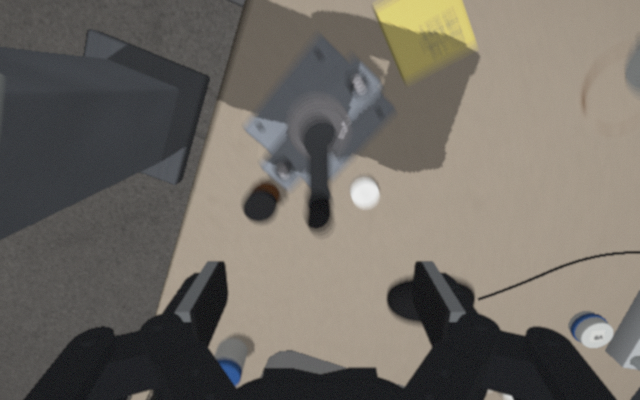

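```bash
sed -i 's/AX=np.array.*/AX=np.array([496.,250.5])/' mv.py; python3 - <<'E'
from look import *
im,d,P,n=knob()
q=P[n&(P[...,2]>170)&(P[...,2]<180)]; print(len(q),np.round(q.mean(0),1),np.round(np.percentile(q,[2,98],axis=0),1))
show()
rows([(513.7,206,190,22,60),(513.7,206,165,22,60),(513.7,206,142,22,60),(513.7,206,142,22,28)])
E
```

```text
wrist spot 0.64 [316. 205.  27.  41.] [512.2 211.  172.5]
513 [513.  207.8 173.5] [[505.9 200.2 170.3]
 [520.4 214.4 175.1]]
2.1 [514.9 204.6 219.9] yang 22.0 F [ 0.3  0.2 -0.1] g 1.002 q [ 0.17  0.39  1.43  0.    1.33 -0.22] cmd [514.5 204.5 220.   22. ]
0.17 -0.02 3 0 60; 0.17 -0.02 5.5 0 60; 0.17 -0.02 7.8 0 60; 0.17 -0.02 7.8 0 28
```

Call:
step_arm(plan="0.17 0 3 0 60; 0.17 0 5.5 0 60; 0.17 0 7.8 0 60; 0.17 0 7.8 0 60; 0.17 0 7.8 0 28; 0.17 0 7.8 0 28; 0.17 0 7.8 0 28; 0.17 0 7.8 0 28", grip_force=20)

```text
time_s: 2.9
eef_pos: [514.3, 206.8, 143.1]
ee_rot: [0.0, 0.559, 0.829, 0.0]
force: [0.1, 0.6, 0.1]
grip_width: 0.282
```

```bash
python3 - <<'E'
from look import *
show()
im,d=cams.capture('wrist'); save('w2',im[:, :])
E
```

```text
2.9 [514.3 206.8 143.1] yang 22.0 F [0.1 0.6 0.1] g 0.282 q [ 0.17  0.46  1.53  0.    1.15 -0.21] cmd [513.7 206.  142.   22. ]
```

View pics/w2.png

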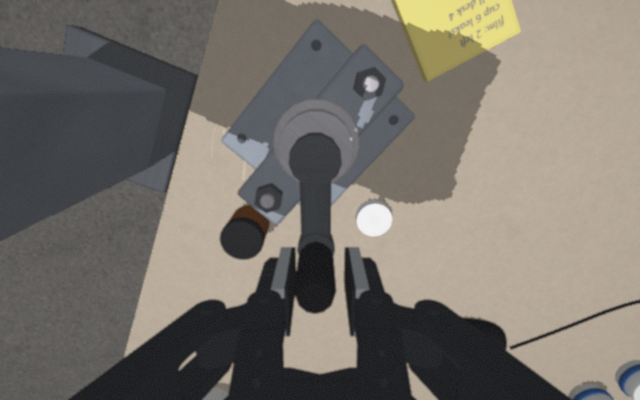

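```bash
python3 - <<'E'
from look import *
arc(-68,-18,10,142,142,0,0,27)
E
```

```text
0.01 0.44 0 -5 27; 0.06 0.86 0 -10 27; 0.15 1.26 0 -15 27; 0.28 1.66 0 -20 27; 0.44 2.05 0 -25 27; 0.63 2.42 0 -30 27; 0.85 2.78 0 -35 27; 1.11 3.11 0 -40 27; 1.39 3.42 0 -45 27; 1.7 3.7 0 -50 27
```

Call:
step_arm(plan="0.01 0.44 0 -5 27; 0.06 0.86 0 -10 27; 0.15 1.26 0 -15 27; 0.28 1.66 0 -20 27; 0.44 2.05 0 -25 27; 0.63 2.42 0 -30 27; 0.85 2.78 0 -35 27; 1.11 3.11 0 -40 27; 1.39 3.42 0 -45 27; 1.7 3.7 0 -50 27")

```text
time_s: 3.95
eef_pos: [542.2, 236.1, 142.6]
ee_rot: [0.0, 0.154, 0.988, -0.0]
force: [-1.1, -0.9, 0.1]
grip_width: 0.268
```

```bash
cat >> look.py <<'E'
def hub(pic=None):
    "height of hub/arm top (133 start) in wrist cam, crank direction"
    inf=info('wrist'); im,d=cams.capture('wrist'); P=cloud('wrist',d,inf)
    if pic: save(pic,im)
    rr=np.hypot(P[...,0]-AX[0],P[...,1]-AX[1])
    h=P[(rr<9)&(d>0)&(P[...,2]>100)]; b=P[(rr>16)&(rr<20)&(abs(P[...,2]-104)<5)&(d>0)]
    a=P[(rr>18)&(rr<34)&(d>0)&(P[...,2]>110)&(P[...,2]<150)]
    print('hub z',np.round(np.median(h[:,2]),2),len(h),'boss z',np.round(np.median(b[:,2]),2),len(b),'arm z',np.round(np.median(a[:,2]),2) if len(a) else '',len(a))
    m=a.mean(0)[:2]-AX; print('phi',np.round(np.degrees(np.arctan2(m[1],m[0])),1))
E
python3 - <<'E'
from look import *
show(); hub(); show()
arc(-18,7,5,142,142,0,0,27)
E
```

```text
3.95 [542.2 236.1 142.6] yang 72.2 F [-1.1 -0.9  0.1] g 0.268 q [ 0.21  0.53  1.41 -0.    1.2  -1.05] cmd [541.7 235.7 142.   72. ]
hub z 132.74 1099 boss z 104.19 1095 arm z 130.59 918
phi -20.1
4.0 [542.3 236.7 142.6] yang 72.5 F [-0.1 -0.6  0.4] g 0.269 q [ 0.21  0.54  1.41 -0.    1.2  -1.05] cmd [541.7 235.7 142.   72. ]
0.02 0.42 0 -5 27; 0.07 0.83 0 -10 27; 0.17 1.24 0 -15 27; 0.29 1.64 0 -20 27; 0.45 2.03 0 -25 27
```

Call:
step_arm(plan="0.02 0.42 0 -5 27; 0.07 0.83 0 -10 27; 0.17 1.24 0 -15 27; 0.29 1.64 0 -20 27; 0.45 2.03 0 -25 27; 0.45 2.03 0 -25 27")

```text
time_s: 4.6
eef_pos: [544.0, 257.2, 142.5]
ee_rot: [0.0, -0.061, 0.998, 0.0]
force: [0.4, -0.3, -0.5]
grip_width: 0.271
```

```bash
python3 - <<'E'
from look import *
show(); hub(); show()
arc(7,27,4,142,142,0,0,27)
E
```

```text
4.6 [544.  257.2 142.5] yang 97.0 F [ 0.4 -0.3 -0.5] g 0.271 q [ 0.25  0.56  1.37  0.    1.21 -1.45] cmd [543.7 256.4 142.   97. ]
hub z 132.86 1108 boss z 104.19 1088 arm z 130.65 915
phi 4.9
4.65 [544.  257.  142.4] yang 96.9 F [-0.5 -0.9  0.7] g 0.273 q [ 0.25  0.56  1.37  0.    1.21 -1.44] cmd [543.7 256.4 142.   97. ]
0.02 0.42 0 -5 27; 0.07 0.83 0 -10 27; 0.16 1.24 0 -15 27; 0.29 1.64 0 -20 27
```

Call:
step_arm(plan="0.02 0.42 0 -5 27; 0.07 0.83 0 -10 27; 0.16 1.24 0 -15 27; 0.29 1.64 0 -20 27; 0.29 1.64 0 -20 27")

```text
time_s: 5.15
eef_pos: [539.0, 272.9, 142.4]
ee_rot: [0.0, -0.233, 0.973, 0.0]
force: [-1.1, 0.1, 0.3]
grip_width: 0.267
```

```bash
python3 - <<'E'
from look import *
show(); hub(); show()
arc(27,47,4,142,142,0,0,27)
E
```

```text
5.15 [539.  272.9 142.4] yang 116.9 F [-1.1  0.1  0.3] g 0.267 q [ 0.28  0.56  1.36  0.    1.21 -1.77] cmd [538.8 272.3 142.  117. ]
hub z 132.8 1098 boss z 104.14 1075 arm z 130.57 926
phi 24.0
5.2 [539.  272.8 142.3] yang 116.8 F [-0.1  0.  -0. ] g 0.27 q [ 0.27  0.56  1.36  0.    1.21 -1.76] cmd [538.8 272.3 142.  117. ]
0.02 0.42 0 -5 27; 0.07 0.84 0 -10 27; 0.16 1.24 0 -15 27; 0.29 1.64 0 -20 27
```

Call:
step_arm(plan="0.02 0.42 0 -5 27; 0.07 0.84 0 -10 27; 0.16 1.24 0 -15 27; 0.29 1.64 0 -20 27; 0.29 1.64 0 -20 27")

```text
time_s: 5.7
eef_pos: [528.9, 286.2, 142.4]
ee_rot: [-0.0, -0.398, 0.917, 0.0]
force: [-0.8, 0.7, -0.3]
grip_width: 0.276
```

```bash
python3 - <<'E'
from look import *
show(); hub(); show()
arc(47,67,4,142,142,0,0,27)
E
```

```text
5.7 [528.9 286.2 142.4] yang 136.9 F [-0.8  0.7 -0.3] g 0.276 q [ 0.3   0.56  1.37  0.    1.21 -2.09] cmd [528.7 285.6 142.  137. ]
hub z 132.79 1106 boss z 104.13 1071 arm z 130.51 925
phi 43.5
5.75 [529.  286.  142.3] yang 136.8 F [0.5 0.3 0.5] g 0.267 q [ 0.3   0.56  1.37  0.    1.21 -2.09] cmd [528.7 285.6 142.  137. ]
0.02 0.42 0 -5 27; 0.07 0.84 0 -10 27; 0.16 1.25 0 -15 27; 0.29 1.64 0 -20 27
```

Call:
step_arm(plan="0.02 0.42 0 -5 27; 0.07 0.84 0 -10 27; 0.16 1.25 0 -15 27; 0.29 1.64 0 -20 27; 0.29 1.64 0 -20 27")

```text
time_s: 6.25
eef_pos: [515.0, 295.2, 142.3]
ee_rot: [-0.0, -0.551, 0.834, 0.0]
force: [0.3, -0.8, 0.3]
grip_width: 0.268
```

```bash
python3 - <<'E'
from look import *
show(); hub(); show()
arc(67,87,4,142,142,0,-8,27)
E
```

```text
6.25 [515.  295.2 142.3] yang 156.9 F [ 0.3 -0.8  0.3] g 0.268 q [ 0.32  0.54  1.4   0.    1.2  -2.41] cmd [514.8 294.6 142.  157. ]
hub z 132.77 1105 boss z 104.07 1055 arm z 130.51 924
phi 62.9
6.3 [515.1 295.1 142.3] yang 156.8 F [ 0.1 -0.8  0.6] g 0.266 q [ 0.32  0.54  1.4   0.    1.2  -2.41] cmd [514.8 294.6 142.  157. ]
0.01 0.42 0 -3 27; 0.07 0.84 0 -6 27; 0.16 1.25 0 -9 27; 0.29 1.65 0 -12 27
```

Call:
step_arm(plan="0.02 0.42 0 -3 27; 0.07 0.84 0 -6 27; 0.16 1.25 0 -9 27; 0.29 1.65 0 -12 27; 0.29 1.65 0 -12 27")

```text
time_s: 6.8
eef_pos: [498.6, 298.9, 142.3]
ee_rot: [-0.0, -0.635, 0.772, 0.0]
force: [0.0, 0.8, 0.2]
grip_width: 0.266
```

```bash
python3 - <<'E'
from look import *
show(); hub(pic='w3'); show()
E
```

```text
6.8 [498.6 298.9 142.3] yang 168.8 F [0.  0.8 0.2] g 0.266 q [ 0.34  0.51  1.44  0.    1.19 -2.61] cmd [498.5 298.4 142.  169. ]
hub z 126.93 1024 boss z 104.13 1125 arm z 124.63 863
phi 83.4
6.85 [498.9 298.9 142.3] yang 168.8 F [ 0.1 -0.1 -0.2] g 0.268 q [ 0.34  0.51  1.44  0.    1.19 -2.61] cmd [498.5 298.4 142.  169. ]
```

```bash
python3 - <<'E'
from look import *
arc(87,27,10,139,138,-8,-4,27)
E
```

```text
-0.05 -0.51 0.31 5.6 27; -0.04 -1.01 0.32 11.2 27; 0.02 -1.51 0.33 16.8 27; 0.14 -2 0.34 22.4 27; 0.3 -2.47 0.35 28 27; 0.51 -2.93 0.36 33.6 27; 0.77 -3.36 0.37 39.2 27; 1.07 -3.76 0.38 44.8 27; 1.42 -4.13 0.39 50.4 27; 1.8 -4.46 0.4 56 27
```

Call:
step_arm(plan="-0.05 -0.51 0.31 5.6 27; -0.04 -1.01 0.32 11.2 27; 0.02 -1.51 0.33 16.8 27; 0.14 -2 0.34 22.4 27; 0.3 -2.47 0.35 28 27; 0.51 -2.93 0.36 33.6 27; 0.77 -3.36 0.37 39.2 27; 1.07 -3.76 0.38 44.8 27; 1.42 -4.13 0.39 50.4 27; 1.8 -4.46 0.4 56 27")

```text
time_s: 7.85
eef_pos: [539.3, 272.7, 138.1]
ee_rot: [-0.0, -0.196, 0.981, 0.0]
force: [-0.4, 1.5, -0.9]
grip_width: 0.272
```

```bash
python3 - <<'E'
from look import *
show(); hub(); show()
arc(27,-33,10,138,137,-4,0,27)
E
```

```text
7.85 [539.3 272.7 138.1] yang 112.6 F [-0.4  1.5 -0.9] g 0.272 q [ 0.27  0.57  1.37  0.    1.21 -1.69] cmd [538.8 272.2 138.  113. ]
hub z 126.11 1078 boss z 104.11 1235 arm z 123.95 901
phi 30.6
7.9 [539.7 272.1 138.1] yang 112.3 F [ 0.9 -0.8 -0.4] g 0.27 q [ 0.27  0.57  1.37  0.    1.21 -1.69] cmd [538.8 272.2 138.  113. ]
-0.01 -0.5 0.01 5.6 27; 0.04 -1 0.02 11.2 27; 0.13 -1.49 0.03 16.8 27; 0.28 -1.97 0.04 22.4 27; 0.48 -2.43 0.05 28 27; 0.72 -2.87 0.06 33.6 27; 1.01 -3.28 0.07 39.2 27; 1.34 -3.66 0.08 44.8 27; 1.7 -4.01 0.09 50.4 27; 2.11 -4.31 0.1 56 27
```

Descending with the thread (−0.8 mm for about 53°), so it has started.

Call:
step_arm(plan="0 -0.5 0.01 5.6 27; 0.04 -1 0.02 11.2 27; 0.13 -1.49 0.03 16.8 27; 0.28 -1.97 0.04 22.4 27; 0.48 -2.43 0.05 28 27; 0.72 -2.87 0.06 33.6 27; 1.01 -3.28 0.07 39.2 27; 1.34 -3.66 0.08 44.8 27; 1.7 -4.01 0.09 50.4 27; 2.11 -4.31 0.1 56 27")

```text
time_s: 8.9
eef_pos: [536.8, 224.8, 137.2]
ee_rot: [0.0, 0.286, 0.958, 0.0]
force: [0.5, 0.9, -1.7]
grip_width: 0.271
```

```bash
python3 - <<'E'
from look import *
show(); hub(); show()
arc(-33,-93,10,137,136,0,4,27)
E
```

```text
8.9 [536.8 224.8 137.2] yang 56.7 F [ 0.5  0.9 -1.7] g 0.271 q [ 0.2   0.52  1.45  0.    1.17 -0.79] cmd [536.2 224.3 137.   57. ]
hub z 125.22 1066 boss z 104.19 1263 arm z 123.09 906
phi -27.7
8.95 [536.5 224.3 137.2] yang 56.5 F [ 0.4 -0.3 -0.3] g 0.272 q [ 0.19  0.52  1.45 -0.    1.17 -0.79] cmd [536.2 224.3 137.   57. ]
0.03 -0.5 0.01 5.6 27; 0.1 -0.99 0.02 11.2 27; 0.23 -1.48 0.03 16.8 27; 0.41 -1.95 0.04 22.4 27; 0.64 -2.39 0.05 28 27; 0.92 -2.82 0.06 33.6 27; 1.23 -3.21 0.07 39.2 27; 1.59 -3.56 0.08 44.8 27; 1.98 -3.88 0.09 50.4 27; 2.4 -4.15 0.1 56 27
```

Call:
step_arm(plan="0.03 -0.5 0.01 5.6 27; 0.1 -0.99 0.02 11.2 27; 0.23 -1.48 0.03 16.8 27; 0.41 -1.95 0.04 22.4 27; 0.64 -2.39 0.05 28 27; 0.92 -2.82 0.06 33.6 27; 1.23 -3.21 0.07 39.2 27; 1.59 -3.56 0.08 44.8 27; 1.98 -3.88 0.09 50.4 27; 2.4 -4.15 0.1 56 27")

```text
time_s: 9.95
eef_pos: [494.1, 203.1, 136.4]
ee_rot: [0.0, 0.702, 0.712, 0.0]
force: [0.8, -0.0, -0.7]
grip_width: 0.268
```

```bash
python3 - <<'E'
from look import *
show(); hub(); show()
arc(-93,-153,10,136,135,4,8,27)
E
```

```text
9.95 [494.1 203.1 136.4] yang 0.9 F [ 0.8 -0.  -0.7] g 0.268 q [ 0.17  0.43  1.6  -0.    1.12  0.16] cmd [493.5 202.6 136.    1. ]
hub z 124.36 1056 boss z 104.22 1247 arm z 122.13 883
phi -88.2
10.0 [493.4 203.2 136.4] yang 0.6 F [0.2 0.2 0.2] g 0.272 q [ 0.17  0.42  1.6  -0.    1.12  0.16] cmd [493.5 202.6 136.    1. ]
0.06 -0.5 0.01 5.6 27; 0.17 -0.99 0.02 11.2 27; 0.34 -1.46 0.03 16.8 27; 0.55 -1.92 0.04 22.4 27; 0.81 -2.35 0.05 28 27; 1.11 -2.75 0.06 33.6 27; 1.45 -3.12 0.07 39.2 27; 1.83 -3.45 0.08 44.8 27; 2.24 -3.74 0.09 50.4 27; 2.68 -3.98 0.1 56 27
```

Call:
step_arm(plan="0.06 -0.5 0.01 5.6 27; 0.17 -0.99 0.02 11.2 27; 0.34 -1.46 0.03 16.8 27; 0.55 -1.92 0.04 22.4 27; 0.81 -2.35 0.05 28 27; 1.11 -2.75 0.06 33.6 27; 1.45 -3.12 0.07 39.2 27; 1.83 -3.45 0.08 44.8 27; 2.24 -3.74 0.09 50.4 27; 2.68 -3.98 0.1 56 27")

```text
time_s: 11.0
eef_pos: [453.8, 229.3, 135.4]
ee_rot: [0.0, 0.954, 0.3, 0.0]
force: [1.1, -1.2, -0.6]
grip_width: 0.272
```

```bash
python3 - <<'E'
from look import *
show(); hub(); show()
arc(-153,-213,10,135,133,8,12,27)
E
```

```text
11.0 [453.8 229.3 135.4] yang -55.0 F [ 1.1 -1.2 -0.6] g 0.272 q [ 0.24  0.38  1.68 -0.    1.09  1.2 ] cmd [453.2 228.7 135.  -55. ]
hub z 123.18 1034 boss z 104.2 1230 arm z 120.92 888
phi -150.5
11.05 [453.4 229.8 135.3] yang -55.3 F [ 0.   0.4 -0.2] g 0.269 q [ 0.24  0.38  1.68 -0.    1.09  1.2 ] cmd [453.2 228.7 135.  -55. ]
0.1 -0.49 0.02 5.6 27; 0.24 -0.98 0.04 11.2 27; 0.44 -1.44 0.06 16.8 27; 0.68 -1.88 0.08 22.4 27; 0.97 -2.29 0.1 28 27; 1.3 -2.67 0.12 33.6 27; 1.67 -3.01 0.14 39.2 27; 2.07 -3.31 0.16 44.8 27; 2.5 -3.57 0.18 50.4 27; 2.96 -3.78 0.2 56 27
```

Call:
step_arm(plan="0.1 -0.49 0.02 5.6 27; 0.24 -0.98 0.04 11.2 27; 0.44 -1.44 0.06 16.8 27; 0.68 -1.88 0.08 22.4 27; 0.97 -2.29 0.1 28 27; 1.3 -2.67 0.12 33.6 27; 1.67 -3.01 0.14 39.2 27; 2.07 -3.31 0.16 44.8 27; 2.5 -3.57 0.18 50.4 27; 2.96 -3.78 0.2 56 27")

```text
time_s: 12.05
eef_pos: [456.4, 277.2, 133.4]
ee_rot: [0.0, 0.983, -0.182, -0.0]
force: [-1.3, -1.1, 2.3]
grip_width: 0.27
```

```bash
python3 - <<'E'
from look import *
show(); hub(); show()
arc(-213,-253,7,133,132,12,19,27)
E
```

```text
12.05 [456.4 277.2 133.4] yang -110.9 F [-1.3 -1.1  2.3] g 0.27 q [ 0.33  0.43  1.6  -0.    1.11  2.26] cmd [ 455.8  276.6  133.  -111. ]
hub z 121.97 1041 boss z 104.1 1227 arm z 119.73 926
phi 148.3
12.1 [456.7 277.7 133.4] yang -111.2 F [-0.8 -0.1 -0.3] g 0.268 q [ 0.33  0.43  1.6  -0.    1.11  2.27] cmd [ 455.8  276.6  133.  -111. ]
0.12 -0.46 0.01 4.7 27; 0.29 -0.91 0.03 9.4 27; 0.5 -1.34 0.04 14.1 27; 0.75 -1.75 0.06 18.9 27; 1.04 -2.12 0.07 23.6 27; 1.37 -2.47 0.09 28.3 27; 1.73 -2.78 0.1 33 27
```

Call:
step_arm(plan="0.12 -0.46 0.01 4 27; 0.29 -0.91 0.03 8 27; 0.5 -1.34 0.04 12 27; 0.75 -1.75 0.06 16 27; 1.04 -2.12 0.07 20 27; 1.37 -2.47 0.09 24 27; 1.73 -2.78 0.1 28 27; 1.73 -2.78 0.1 28 27")

```text
time_s: 12.9
eef_pos: [482.6, 296.9, 132.2]
ee_rot: [-0.0, 0.911, -0.413, 0.0]
force: [0.3, -0.7, -0.3]
grip_width: 0.271
```

```bash
python3 - <<'E'
from look import *
s=cur(); s[3]=-139; json.dump(s,open('st.json','w'))
show(); hub(pic='w4'); show()
E
```

```text
12.9 [482.6 296.9 132.2] yang -138.8 F [ 0.3 -0.7 -0.3] g 0.271 q [0.34 0.5  1.5  0.   1.14 2.77] cmd [ 481.9  296.4  132.  -139. ]
hub z 121.24 1035 boss z 104.09 1149 arm z 119.16 1130
phi 109.5
12.95 [482.4 296.9 132.2] yang -138.7 F [ 0.2 -0.1  0.4] g 0.268 q [0.34 0.5  1.5  0.   1.14 2.77] cmd [ 481.9  296.4  132.  -139. ]
```

View pics/w4.png

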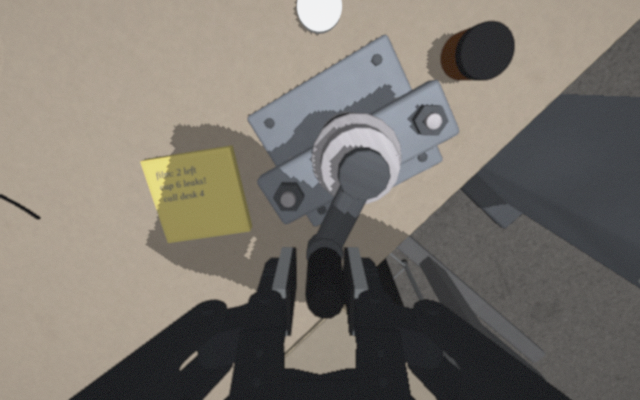

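Depth is about 11.55 mm and the knob is between the pads: grip.

Call:
step_arm(plan="0 0 0 0 0; 0 0 0 0 0; 0 0 0 0 0; 0 0 0 0 0; 0 0 0 0 0; 0 0 0 0 0; 0 0 0 0 0; 0 0 0 0 0; 0 0 0 0 0; 0 0 0 0 0", grip_force=30)

```text
time_s: 13.95
eef_pos: [482.2, 296.9, 132.3]
ee_rot: [0.0, 0.91, -0.414, -0.0]
force: [-0.0, -1.9, 1.0]
grip_width: 0.197
```

```bash
python3 - <<'E'
from look import *
show(); hub(pic='w5'); im,d,P,n=knob()
print([ (t,np.round(r['extent'])) for t in ['sticky_pad','check_disc'] for r in spotter.regions_of('wrist',t)[:1]])
show()
E
```

```text
13.95 [482.2 296.9 132.3] yang -139.0 F [-0.  -1.9  1. ] g 0.197 q [ 0.35  0.49  1.5  -0.    1.14  2.77] cmd [ 481.9  296.4  132.  -139. ]
hub z 121.22 1041 boss z 104.1 1148 arm z 119.08 1083
phi 106.5
wrist spot 0.61 [321. 280.  39.  73.] [486.5 293.3 157.4]
[('sticky_pad', array([196., 194., 112.,  98.])), ('check_disc', array([318.,  20.,  52.,  34.]))]
14.2 [482.2 296.9 132.3] yang -139.0 F [ 0.1 -2.6  0.7] g 0.2 q [ 0.35  0.49  1.5  -0.    1.14  2.77] cmd [ 481.9  296.4  132.  -139. ]
```

View pics/w5.png

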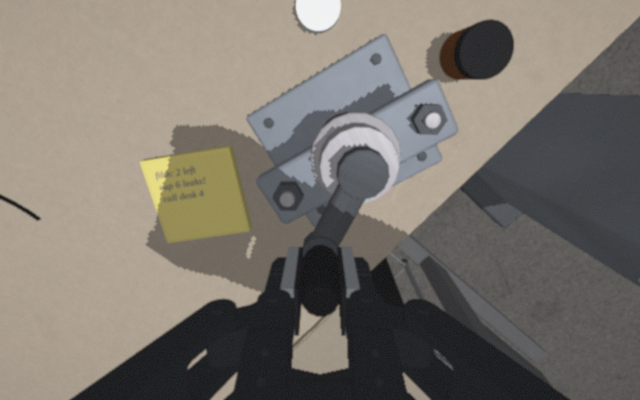

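```bash
python3 -c "
from rig import workorder; print(workorder.finish_job())"
```

```text
the job is handed in; nothing more can be done
None
```

I turned the screw backward until it dropped into the thread, turned it forward a little under one full turn, and handed the job in with the knob gripped and still. The hand-in gave no verdict.

- **Backward turn:** I pushed the knob round with the fingers loosely caged so the screw could fall freely. The wrist camera showed the hub top go from 132.8 to 126.9 mm, a drop of about 5.9 mm. It came somewhere between 131° and 151° of backward turning.
- **Forward turn:** I turned it clockwise about 335° from where it stood after the drop. It went down steadily with the thread, and wrist forces stayed around 2 N.
- **Last checks:** The hub stands at 121.2 mm, so the screw is about 11.6 mm deep (allowed 10.2 to 13.6).
    - **Grip:** The fingers stopped on the knob at 20% opening with 30 N commanded. I had no direct reading of the contact force.
    - **Position:** The position worked out from the crank direction puts the knob within about 1 mm of the grasp point. The network's knob detection read about 5 to 6 mm off, probably because it sees only one side of the knob.
- **Other things on the desk:** The arm stayed well above them and touched none. I did not measure their positions again at the end.
- **Time:** It took 14.2 s of the 59 s allowed.

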